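# Line up the reagent bottles on the bench shelf by height

## Robot

A 6-joint arm with a two-finger parallel gripper is mounted at the origin on the work surface. World frame = base frame: x ahead of the robot, y to its left, z up, the work surface at z = 0. Lengths are in mm, angles in rad, forces in N, time in s.
With the tool pointing down it reaches from about 275 to 750 mm from the base axis. Payload 10.2 kg.
Tool frame: the origin (TCP) lies midway between the tips of the shut fingers; the grasp point (between the pads) lies 19 mm behind it; z points along the fingers, y is the line along which they close (so a half turn about z gives the same grasp; the last joint's range is limited). The gripper opens to 85 mm and grips with 20 to 120 N. Pads are 22 mm wide; open, the fingers measure 114 mm over their backs; the gripper's body (76 mm by 85 mm) begins 54 mm behind the grasp point. The pads swing forward as they close: fully open they stand 13 mm farther back than shut.
Start: joints at [0.964, 0.313, 1.498, -0, 1.331, -0.223], TCP at [196.597, 486.807, 231.294] pointing down, gripper open.
Joint ranges: [-2.94, 2.94], [-0.97, 2.17], [0.19, 2.56], [-1.23, 4.37], [0.02, 3.11], [-2.88, 2.88]. Speed limits (rad/s): [2.39, 2.39, 3.01, 3.14, 3.14, 3.14].

## Interface

Orientations are given as a unit quaternion [w, x, y, z].
In Python, from rig import ctrl gives the robot as it stands.
- The arm moves only by the tool send_rows, never from a script. Its argument "targets" is a list of rows, each an object with "offset": the shift along the world's x, y, z in cm, a list of three; "spin": the turn about the world's z in rad. A call has 1 to 8 rows; each row is the pose to reach, as a shift and turn from the pose commanded when the call began; what a row does not reach only later rows make up. A row lasts 1/12 s, in which the tool goes at most 41.7 mm and 7.16 degrees, less where a joint would pass 70% of its speed; a pose out of reach is approached as far as the arm can. A call with a gripper value outside its range is refused whole. "grip" is the opening, from 0 (shut) to 1 (fully open), set as the call begins (left out, the last holds). The fingers move at their own pace and stop on an object; "squeeze" is the grip in N (left out, the last holds). Time passes only in rows, so rows that repeat a pose let the fingers close. It gives the time, the measured TCP pose, the force, the opening and the grip force at its end, in the units of the state.
- ctrl.sense(): the state, without advancing time (a new reading comes with each control period).
- ctrl.capture(name): name is "side" or "top"; returns (picture, depth): 384x512x3 uint8, red, green, blue; 384x512 float32, mm along the optical axis (not along the pixel's ray), 0 where there is no reading.
- ctrl.calibration(name): a dict with "fx", "fy", "cx", "cy" (pixels), "view" (4x4, takes a point from world to camera coordinates). Camera axes: x right, y down, z forward; pixel columns grow to the right and rows downward; lengths in mm; the calibration is good to about 2 mm. A picture is of the moment at which its call begins. calibration takes no time and is no camera call.
- ctrl.finish_job(): hands the job in; it is judged then, once.
Trained networks look in the newest picture that a camera, given by its name, has taken for a name from the list of things; names that differ only in an ending like _2 or _b are one class to them, and where a whole thing is asked for, a point or a joint stands for the part that bears it (a point fixed in the world has none). Each returns a list of dicts, best first, with "conf" (0 to 1); they miss things now and then, are a little off and sometimes report something else, mostly with a low value. They report only what shows in the picture. A call takes as long as a camera call. They do not tell look-alikes from the thing itself.
- ctrl.search_frame(camera, query): "box" ([left, top, right, bottom] in pixels, round what is visible of it).
- ctrl.place_of(camera, query): "uv" ([column, row] in pixels: a listed point, or the origin of a listed thing).
The state is a dict: "time_s": time; "joints": joint angles; "dq": joint speeds; "tau": joint torques, N m; "eef_pos": TCP position; "ee_rot": TCP orientation; "force": force on the tool from outside, world axes, zero at the start; "wrist_torque": the same for the moment, N m; "grip_width": opening from 0.0 (shut) to 1.0 (fully open); "grip_force": force on a finger pad.
Only numpy, scipy, OpenCV 4.12 (cv2) and the standard library are available. Lean on these libraries where they do the work, as an engineer would, in place of code of your own. Each camera call takes 0.05 s, during which the arm holds its last target. There are 200 camera calls.

## Task

Continue the row that the big bottle begins on the low shelf: stand the four smaller bottles from the bench in the spill trays, one upright in the middle of each tray, so that the heights step down from tray to tray away from the big bottle (tallest in the tray next to it, shortest in the farthest). Do not knock any bottle over, and leave the big bottle and the blue-lidded box where they stand.

Things in the scene. Friction and masses are not known exactly. Their poses are not given: they have to be found in the camera images.
- bottle_250: The tallest of the four bottles to be moved: white plastic wide-mouth lab bottle with white ribbed screw cap, upright on the bench. 130 mm high; straight round body 61 mm across up to 98 mm, then a shoulder sloping in to the cap, 43 mm across, which is the top 23 mm. About 300 g. Can be gripped from above round the upper body. Origin: centre of its underside, z up; round, so yaw means nothing.
- bottle_125: The second tallest of the four bottles to be moved: white plastic wide-mouth lab bottle with white ribbed screw cap, upright on the bench. 99 mm high; straight round body 50 mm across up to 70 mm, then a shoulder sloping in to the cap, 38 mm across, which is the top 21 mm. About 160 g. Can be gripped from above round the upper body. Origin: centre of its underside, z up; round, so yaw means nothing.
- bottle_60: The third tallest of the four bottles to be moved: white plastic wide-mouth lab bottle with white ribbed screw cap, upright on the bench. 83 mm high; straight round body 39 mm across up to 58 mm, then a shoulder sloping in to the cap, 28 mm across, which is the top 19 mm. About 85 g. Can be gripped from above round the upper body. Origin: centre of its underside, z up; round, so yaw means nothing.
- bottle_30: The shortest of the four bottles to be moved: white plastic wide-mouth lab bottle with white ribbed screw cap, upright on the bench. 63 mm high; straight round body 33 mm across up to 41 mm, then a shoulder sloping in to the cap, 28 mm across, which is the top 18 mm. About 50 g. Can be gripped from above round the upper body. Origin: centre of its underside, z up; round, so yaw means nothing.
- tray_1: Spill tray at the left end (+y, the robot's left) of the row: one of four identical shallow square grey trays in a row along a low shelf, about 105 mm apart. 92 mm square, 14 mm high, walls and floor 3 mm, open on top, fixed. Origin: centre of its underside, on the shelf board 45 mm above the bench; x across the shelf away from the robot, y along it to the left.
- tray_2: Spill tray second from the left end (+y): one of four identical shallow square grey trays in a row along a low shelf, about 105 mm apart. 92 mm square, 14 mm high, walls and floor 3 mm, open on top, fixed. Origin: centre of its underside, on the shelf board 45 mm above the bench; x across the shelf away from the robot, y along it to the left.
- tray_3: Spill tray third from the left end (+y): identical to tray_1, with the same axes and origin. Shelf: 120 mm deep, 720 mm long, fixed, parallel to the trays within 0.05 rad.
- tray_4: Spill tray at the right end (-y) of the row: identical to tray_1, with the same axes and origin. A white guard rail runs along the shelf's back edge, about 63 mm behind the tray centres, its top 27 mm above the board.
- stock: The big bottle that begins the row: white, like the others but larger (165 mm high, body 74 mm, cap 53 mm across), already standing on the shelf board at one end of the row of trays, sometimes left and sometimes right, about 130 mm from the nearest tray's centre. Loose, 620 g; it stays there. Origin: centre of its underside.
- tip_box: Small clear plastic box with a blue lid, 84 x 94 x 57 mm high, loose, standing on the shelf board at the other end of the row, about 130 mm from the centre of the nearest tray; it stays where it is. Origin at the centre of its underside.
There are look-alikes about, which are no part of the job. Leave any red look-alike of the bottle_250 alone. What is shaped like the bottle_60 but black is not meant.

How it is judged:
By the outcome, as a careful person would: the job done as asked, in the order asked, and still so for the second after the job is handed in, with the robot touching nothing.
It also fails if it takes over 122 s, if anything falls off the work surface, if the arm or the gripper's body presses on something with over 40 N, if the wrist force passes 120 N, or if a joint passes its speed limit or range.

## Working session

There is one attempt and no reset: what is moved stays moved. The work goes in short steps, Python scripts to look and compute and a tool call to move; the robot and the scene stay as the last step left them, time stands still between calls to the robot, and variables do not carry over. Pictures are saved under pics/ and viewed, at most 14 in all, crops included, and the job is handed in when it is done.

Besides the shell and the picture viewer there is one more tool, called after "Request:" as name(argument=value, ...) on one line, values as JSON. send_rows: Moves the arm, as the interface text tells. Its arguments: {"type":"object","properties":{"targets":{"type":"array"},"grip":{"type":"number"},"squeeze":{"type":"number"}},"required":["targets"]}

```bash
mkdir -p pics; ls
python3 - <<'E'
from rig import ctrl
import cv2
for n in("top","side"):
    p,d=ctrl.capture(n); cv2.imwrite(f"pics/{n}0.png",p[:,:,::-1])
    c=ctrl.calibration(n); print(n,{k:(v if k!='view' else [[round(float(x),3) for x in r] for r in v]) for k,v in c.items()})
    for q in("bottle_250","bottle_125","bottle_60","bottle_30","tray_1","stock","tip_box"):
        print(q,[([round(float(x)) for x in r['box']],round(float(r['conf']),2)) for r in ctrl.search_frame(n,q)][:6])
s=ctrl.sense();print(s)
E
```

```text
pics
top {'fx': 361.3635123003368, 'fy': 361.3635123003368, 'cx': 261.687950523915, 'cy': 191.184347156506, 'view': [[0.016, -0.999, 0.032, -0.755], [-0.996, -0.019, -0.084, 490.899], [0.084, -0.031, -0.996, 935.814], [0.0, 0.0, 0.0, 1.0]]}
bottle_250 [([219, 200, 247, 226], 0.88), ([350, 198, 368, 208], 0.82), ([153, 208, 171, 219], 0.75), ([178, 245, 211, 272], 0.75), ([283, 196, 304, 216], 0.7), ([364, 234, 383, 249], 0.61)]
bottle_125 [([219, 200, 247, 226], 0.88), ([350, 198, 368, 208], 0.82), ([153, 208, 171, 219], 0.75), ([178, 245, 211, 272], 0.75), ([283, 196, 304, 216], 0.7), ([364, 234, 383, 249], 0.61)]
bottle_60 [([219, 200, 247, 226], 0.88), ([350, 198, 368, 208], 0.82), ([153, 208, 171, 219], 0.75), ([178, 245, 211, 272], 0.75), ([283, 196, 304, 216], 0.7), ([364, 234, 383, 249], 0.61)]
bottle_30 [([219, 200, 247, 226], 0.88), ([350, 198, 368, 208], 0.82), ([153, 208, 171, 219], 0.75), ([178, 245, 211, 272], 0.75), ([283, 196, 304, 216], 0.7), ([364, 234, 383, 249], 0.61)]
tray_1 [([267, 140, 308, 173], 0.94), ([230, 132, 263, 165], 0.81), ([310, 142, 346, 174], 0.62)]
[... 1322 characters left out ...]
0.8, 'joints': array([ 9.63602828e-01,  3.12868726e-01,  1.49767667e+00, -6.63167382e-06,
        1.33101816e+00, -2.23395944e-01]), 'dq': array([ 2.45217921e-04,  7.94138697e-04,  2.30389507e-04,  2.32346807e-05,
        1.18613729e-03, -4.62485491e-05]), 'tau': array([ 2.45389629e-04, -4.12135327e+01, -2.59895200e+01, -1.96349574e-04,
        4.31280705e-04, -9.34685971e-06]), 'eef_pos': array([196.59939128, 486.80898979, 231.31897909]), 'ee_rot': array([8.81643329e-06, 1.90722388e-01, 9.81644014e-01, 1.20111884e-05]), 'force': array([-1.17991217,  0.43946997, -0.2903214 ]), 'wrist_torque': array([-0.00347156, -0.00836249, -0.00881235]), 'grip_force': 0.0, 'grip_width': 1.0003122348124882}
```

Run:
```python
import cv2
a=cv2.imread("pics/top0.png")[100:300,110:430];cv2.imwrite("pics/top0c.png",cv2.resize(a,(800,500),interpolation=3))
a=cv2.imread("pics/side0.png");cv2.imwrite("pics/side0c.png",cv2.resize(a,(800,600),interpolation=3))
```

```text
(no output)
```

View pics/top0c.png

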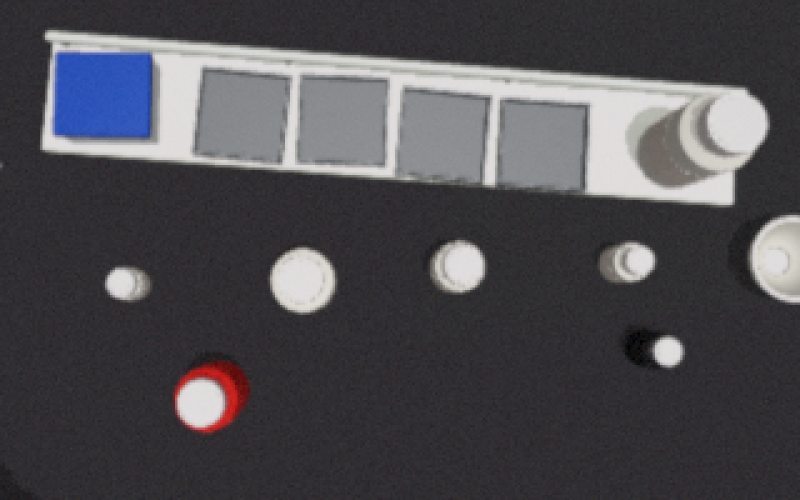

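View pics/side0c.png

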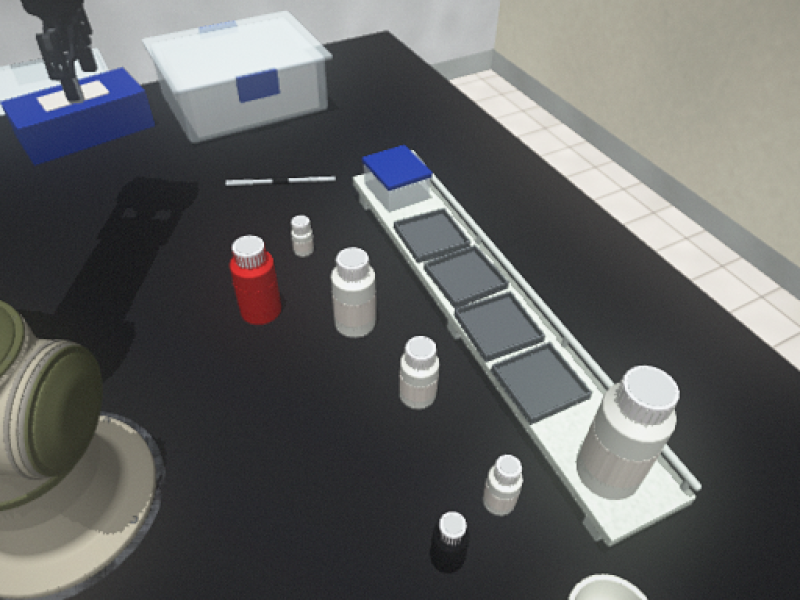

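Top view (full-res px): bottle_30 (160,213), bottle_250 (231,212), bottle_125 (293,206), bottle_60 (361,205). Look-alikes: red 250 (192,260) and black 60 (377,240), as well as the stock (391,158) at the -y end. So the order is 250→tray_4, 125→tray_3, 60→tray_2, 30→tray_1.

```bash
cat > h.py <<'E'
from rig import ctrl
import numpy as np, cv2
def cloud(n):
    p,d=ctrl.capture(n); c=ctrl.calibration(n)
    v,u=np.mgrid[:384,:512]; V=np.array(c['view'])
    X=np.stack([(u-c['cx'])/c['fx']*d,(v-c['cy'])/c['fy']*d,d],-1)
    W=(X-V[:3,3])@V[:3,:3]; W[d==0]=np.nan
    return p,W
def disc(W,xy,h,r=30):
    "cap-top centre: points within r of xy near height h"
    m=(np.hypot(W[...,0]-xy[0],W[...,1]-xy[1])<r)&(abs(W[...,2]-h)<7)
    q=W[m]
    if len(q)<5: return None
    (c,ra)=cv2.minEnclosingCircle(q[:,:2].astype(np.float32))
    return np.r_[q.mean(0),c,ra,len(q)].round(1)
E
python3 - <<'E'
from h import *
C={}
for n in("top","side"):
    C[n]=cloud(n)
px=dict(b250=((231,212),130),b125=((293,206),99),b60=((363,204),83),b30=((159,213),63),red=((190,261),130),black=((377,240),83),stock=((405,149),210),box=((151,138),102))
for k,((u,v),h) in px.items():
    w=np.nanmedian(C['top'][1][v-2:v+3,u-2:u+3].reshape(-1,3),0)
    print(k,w.round(),*[disc(C[n][1],w,h,25 if k!='box' else 70) for n in C])
for n in C:
    p,W=C[n]; hsv=cv2.cvtColor(p,cv2.COLOR_RGB2HSV)
    m=((abs(W[...,2]-48)<8)&(hsv[...,2]>60)&(hsv[...,2]<175)&(W[...,0]>450)&(W[...,0]<720)&(abs(W[...,1])<300)).astype(np.uint8)
    m=cv2.morphologyEx(m,cv2.MORPH_OPEN,np.ones((3,3)))
    k,l,s,c=cv2.connectedComponentsWithStats(m)
    for i in range(1,k):
        if s[i,4]>300:
            q=W[l==i]; r=cv2.minAreaRect(q[:,:2].astype(np.float32)); print(n,s[i,4],q.mean(0).round(1),np.round(r[0],1),np.round(r[1],1),round(r[2],1))
E
```

```text
b250 [432.  82. 131.] [432.4  85.  130.9 432.2  84.8  21.3 265. ] [431.7  82.3 130.3 432.9  85.   21.9 275. ]
b125 [449. -66. 100.] [449.5 -70.1  99.8 449.5 -70.6  19.6 192. ] [449.4 -72.2  99.3 450.1 -70.7  20.  279. ]
b60 [ 458. -243.   84.] [ 458.3 -247.2   83.5  457.9 -248.    14.5  107. ] [ 457.8 -249.5   83.   458.8 -248.5   14.3  222. ]
b30 [428. 265.  63.] [427.5 266.7  63.1 427.5 267.8  14.7 107. ] [426.7 265.1  63.  427.6 267.4  15.   88. ]
red [318. 173. 131.] [318.3 173.  130.5 318.  173.   21.8 291. ] [317.8 170.2 130.3 318.1 173.3  22.2 265. ]
black [ 370. -277.   84.] [ 368.6 -274.8   83.6  368.4 -275.5   14.5  111. ] [ 368.6 -276.6   82.9  369.4 -275.6   14.8  268. ]
stock [ 572. -295.  211.] [ 571.9 -294.8  211.1  572.2 -295.1   24.8  403. ] [ 570.3 -296.7  210.4  572.  -295.3   24.9  769. ]
box [608. 281. 103.] [ 609.4  282.1  102.3  609.   282.5   60.8 1339. ] [607.5 278.4 102.6 610.6 283.7  60.9 772. ]
top 1099 [603.5 154.5  48.7] [603.3 153.9] [86.2 85. ] 86.0
top 1094 [601.   49.8  48.7] [600.4  49.8] [86.1 85. ] 89.1
top 1081 [587.6 -54.8  48.7] [587.1 -54.5] [85.8 85.2] 84.8
top 1063 [ 579.2 -159.7   48.9] [ 579.4 -159.8] [85.5 85.3] 87.2
side 727 [607.6 161.3  49.5] [607.4 161. ] [79.5 83.1] 85.8
side 879 [604.9  57.7  49.3] [604.8  56.4] [81.  83.5] 88.0
side 1125 [591.9 -48.9  49.2] [590.9 -50.1] [83.3 83.3] 85.0
side 1430 [ 584.1 -154.1   49.1] [ 583.5 -154.4] [83.7 82.9] 87.3
```

Request:
send_rows(targets=[{"offset": [2, -3.4, 0], "spin": 0.05}, {"offset": [4, -6.8, 0], "spin": 0.1}, {"offset": [6, -10.2, 0], "spin": 0.15}, {"offset": [8, -13.6, 0], "spin": 0.2}, {"offset": [10, -17, 0], "spin": 0.25}, {"offset": [12, -20.4, 0], "spin": 0.3}, {"offset": [14, -23.8, 0], "spin": 0.32}, {"offset": [16, -27.2, 0], "spin": 0.34}], grip=1.0, squeeze=40)

```text
time_s: 1.57
eef_pos: [357.1, 213.1, 231.5]
ee_rot: [0.0, 0.021, 1.0, 0.0]
force: [0.9, -0.6, -0.3]
grip_width: 1.001
grip_force: 0.0
```

Request:
send_rows(targets=[{"offset": [2, -3.4, 0], "spin": 0}, {"offset": [4, -6.8, 0], "spin": 0}, {"offset": [6, -10, -1], "spin": 0}, {"offset": [7.6, -13, -2], "spin": 0}, {"offset": [7.6, -13, -3], "spin": 0}, {"offset": [7.6, -13, -3], "spin": 0}])

```text
time_s: 2.07
eef_pos: [432.3, 83.5, 199.6]
ee_rot: [-0.002, 0.023, 1.0, 0.0]
force: [0.3, -0.4, -0.1]
grip_width: 1.002
grip_force: 0.0
```

Run:
```python
from h import *
p,W=cloud("side"); cv2.imwrite("pics/close1.png",cv2.resize(p[100:280,130:330,::-1],(660,594),interpolation=3))
```

```text
(no output)
```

View pics/close1.png

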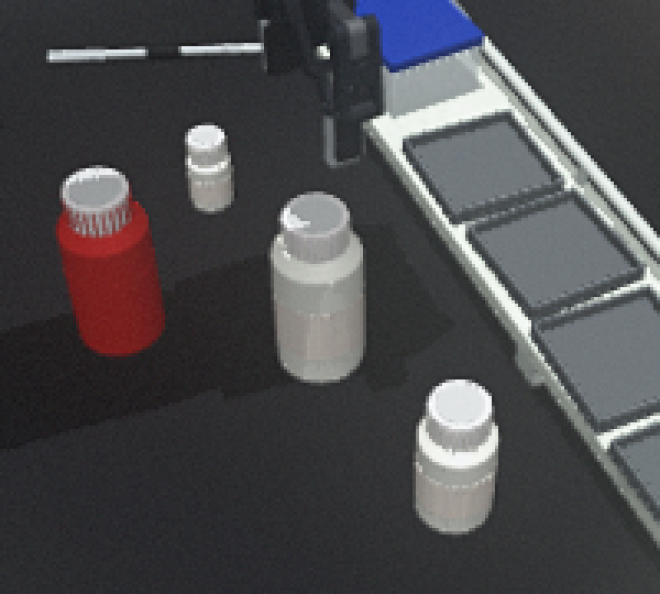

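The white bottle_250 stands at crop (318,285), under the open gripper. The red look-alike is well away at (112,260), so I'm going down.

Request:
send_rows(targets=[{"offset": [0, 0, -2.5], "spin": 0}, {"offset": [0, 0, -5], "spin": 0}, {"offset": [0, 0, -7.5], "spin": 0}, {"offset": [0, 0, -10], "spin": 0}, {"offset": [0, 0, -12], "spin": 0}, {"offset": [0, 0, -13.8], "spin": 0}, {"offset": [0, 0, -13.8], "spin": 0}, {"offset": [0, 0, -13.8], "spin": 0}])

```text
time_s: 2.78
eef_pos: [432.6, 85.6, 63.9]
ee_rot: [-0.0, 0.021, 1.0, 0.0]
force: [0.9, 0.1, -0.6]
grip_width: 1.003
grip_force: 0.0
```

Request:
send_rows(targets=[{"offset": [0, 0, 0], "spin": 0}, {"offset": [0, 0, 0], "spin": 0}, {"offset": [0, 0, 0], "spin": 0}, {"offset": [0, 0, 0], "spin": 0}, {"offset": [0, 0, 0], "spin": 0}, {"offset": [0, 0, 0], "spin": 0}], grip=0, squeeze=40)

```text
time_s: 3.28
eef_pos: [433.4, 85.1, 64.8]
ee_rot: [0.001, 0.022, 1.0, 0.0]
force: [-1.3, 1.9, 7.2]
grip_width: 0.701
grip_force: 42.4
```

Request:
send_rows(targets=[{"offset": [0, 0, 1], "spin": 0}, {"offset": [0, 0, 3], "spin": 0}, {"offset": [0, 0, 5.5], "spin": 0}, {"offset": [0, 0, 8.5], "spin": 0}, {"offset": [0, 0, 11], "spin": 0}, {"offset": [0, 0, 12], "spin": 0}, {"offset": [0, 0, 12], "spin": 0}])

```text
time_s: 3.87
eef_pos: [433.6, 84.8, 186.1]
ee_rot: [0.003, 0.022, 1.0, -0.0]
force: [0.5, -0.4, -2.8]
grip_width: 0.697
grip_force: 45.1
```

Request:
send_rows(targets=[{"offset": [1, -1.6, 0], "spin": 0}, {"offset": [2.5, -4.1, 0], "spin": 0}, {"offset": [4, -6.6, 0], "spin": 0}, {"offset": [5.5, -9.1, 0], "spin": 0}, {"offset": [7, -11.6, 0], "spin": 0}, {"offset": [8.5, -14.1, 0], "spin": 0}, {"offset": [10, -16.6, 0], "spin": 0}, {"offset": [11.5, -19.1, 0], "spin": 0}])

```text
time_s: 4.53
eef_pos: [547.6, -107.3, 182.2]
ee_rot: [-0.001, 0.022, 1.0, 0.0]
force: [0.8, 0.7, -2.7]
grip_width: 0.7
grip_force: 44.9
```

Request:
send_rows(targets=[{"offset": [1.3, -2.3, 0], "spin": 0}, {"offset": [2.5, -4, 0], "spin": 0}, {"offset": [3.2, -5.2, 0], "spin": 0}, {"offset": [3.2, -5.2, 0], "spin": 0}, {"offset": [3.2, -5.2, 0], "spin": 0}, {"offset": [3.2, -5.2, 0], "spin": 0}])

```text
time_s: 5.03
eef_pos: [579.0, -157.4, 182.6]
ee_rot: [-0.001, 0.022, 1.0, 0.0]
force: [-0.1, -0.4, -2.7]
grip_width: 0.697
grip_force: 45.0
```

```bash
cat > look.py <<'E'
from h import *
import sys
x,y,h,r=map(float,sys.argv[1:5])
for n in("top","side"):
    p,W=cloud(n)
    q=W[(np.hypot(W[...,0]-x,W[...,1]-y)<r)]
    print(n,disc(W,(x,y),h,r))
s=ctrl.sense();print(s['eef_pos'].round(1),s['force'].round(1))
E
python3 look.py 579 -158 248 30
python3 - <<'E'
from h import *
p,W=cloud("side"); cv2.imwrite("pics/c2.png",cv2.resize(p[140:340,280:480,::-1],(600,600),interpolation=3))
# base of bottle: white pts near TCP below z 200
m=(np.hypot(W[...,0]-579,W[...,1]+158)<45)&(W[...,2]>70)&(W[...,2]<165)
q=W[m];print(np.percentile(q[:,2],[1,50,99]))
for z in(125,140,155):
    k=q[abs(q[:,2]-z)<8]
    from scipy.optimize import least_squares
    if len(k)>5:print(z,len(k),least_squares(lambda c:np.hypot(k[:,0]-c[0],k[:,1]-c[1])-30.5,[579,-158],loss='soft_l1').x)
E
```

```text
top None
side [ 567.4 -157.6  248.2  578.3 -158.1   29.4  232. ]
[ 579.3 -157.3  183.2] [-0.2 -0.3 -3.4]
[120.38249663 143.92094845 164.70569023]
125 143 [ 579.59634735 -155.85549036]
140 182 [ 579.48425078 -156.10741877]
155 202 [ 579.39649222 -156.40038458]
```

View pics/c2.png

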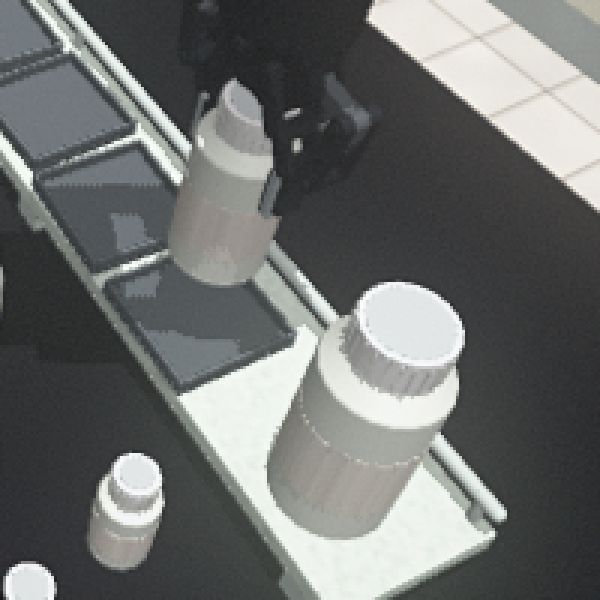

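The bottle hangs upright in the gripper at crop (222,200) over tray 4, with its underside at about z 119. I'll lower it.

Request:
send_rows(targets=[{"offset": [0.1, -0.2, -1.5], "spin": 0}, {"offset": [0.1, -0.2, -3], "spin": 0}, {"offset": [0.1, -0.2, -4.5], "spin": 0}, {"offset": [0.1, -0.2, -5.5], "spin": 0}, {"offset": [0.1, -0.2, -6.2], "spin": 0}, {"offset": [0.1, -0.2, -6.6], "spin": 0}, {"offset": [0.1, -0.2, -6.8], "spin": 0}, {"offset": [0.1, -0.2, -6.8], "spin": 0}])

```text
time_s: 5.85
eef_pos: [580.7, -160.2, 115.5]
ee_rot: [0.0, 0.022, 1.0, -0.0]
force: [-0.6, 1.2, -2.9]
grip_width: 0.701
grip_force: 45.0
```

Request:
send_rows(targets=[{"offset": [0, 0, -0.1], "spin": 0}, {"offset": [0, 0, -0.2], "spin": 0}, {"offset": [0, 0, -0.2], "spin": 0}, {"offset": [0, 0, -0.2], "spin": 0}])

```text
time_s: 6.18
eef_pos: [580.7, -160.2, 113.5]
ee_rot: [0.0, 0.022, 1.0, -0.0]
force: [0.1, 0.2, -2.3]
grip_width: 0.694
grip_force: 45.0
```

Request:
send_rows(targets=[{"offset": [0, 0, -0.1], "spin": 0}, {"offset": [0, 0, -0.1], "spin": 0}, {"offset": [0, 0, -0.1], "spin": 0}])

```text
time_s: 6.43
eef_pos: [580.9, -160.3, 112.9]
ee_rot: [0.001, 0.022, 1.0, -0.0]
force: [-0.4, 1.3, 2.1]
grip_width: 0.702
grip_force: 45.4
```

Request:
send_rows(targets=[{"offset": [0, 0, 0], "spin": 0}, {"offset": [0, 0, 0], "spin": 0}, {"offset": [0, 0, 0], "spin": 0}, {"offset": [0, 0, 0], "spin": 0}], grip=0.95)

```text
time_s: 6.77
eef_pos: [580.6, -160.2, 112.3]
ee_rot: [-0.0, 0.022, 1.0, -0.0]
force: [-0.1, -0.4, -0.4]
grip_width: 0.949
grip_force: 0.0
```

Request:
send_rows(targets=[{"offset": [0, 0, 1.5], "spin": 0}, {"offset": [0, 0, 3.5], "spin": 0}, {"offset": [0, 0, 6], "spin": 0}, {"offset": [0, 0, 8.5], "spin": 0}, {"offset": [0, 0, 9.5], "spin": 0}, {"offset": [0, 0, 9.5], "spin": 0}])

```text
time_s: 7.27
eef_pos: [581.4, -160.6, 209.5]
ee_rot: [0.002, 0.022, 1.0, -0.001]
force: [0.5, -0.0, 0.3]
grip_width: 0.951
grip_force: 0.0
```

Request:
send_rows(targets=[{"offset": [-2.5, 1.7, 0], "spin": 0}, {"offset": [-5, 3.4, 0], "spin": 0}, {"offset": [-7.5, 5.1, -0.5], "spin": 0}, {"offset": [-10, 6.8, -2], "spin": 0}, {"offset": [-12, 8.2, -4], "spin": 0}, {"offset": [-13.1, 8.95, -6], "spin": 0}, {"offset": [-13.1, 8.95, -7], "spin": 0}, {"offset": [-13.1, 8.95, -7], "spin": 0}], grip=1.0)

```text
time_s: 7.93
eef_pos: [447.5, -69.7, 134.3]
ee_rot: [-0.003, 0.022, 1.0, 0.001]
force: [-0.3, 0.0, -1.0]
grip_width: 1.001
grip_force: 0.0
```

```bash
python3 look.py 580 -159 178 30; python3 look.py 450 -71 99 25
```

```text
top [ 578.5 -159.2  178.7  580.2 -160.4   22.4  295. ]
side [ 577.9 -161.7  178.2  580.5 -160.5   22.6  403. ]
[449.5 -70.7 136.7] [-0.1  0.4 -0.8]
top None
side [448.8 -72.   99.3 450.5 -70.3  19.5 269. ]
[450.1 -71.  137.5] [-0.2 -0.6  0.6]
```

bottle_250 stands upright in the middle of tray 4. Next is bottle_125.

Request:
send_rows(targets=[{"offset": [0, 0, -2.5], "spin": 0}, {"offset": [0, 0, -5], "spin": 0}, {"offset": [0, 0, -7.5], "spin": 0}, {"offset": [0, 0, -9.5], "spin": 0}, {"offset": [0, 0, -10.5], "spin": 0}, {"offset": [0, 0, -10.5], "spin": 0}, {"offset": [0, 0, -10.5], "spin": 0}])

```text
time_s: 8.72
eef_pos: [450.0, -71.0, 32.6]
ee_rot: [0.0, 0.022, 1.0, -0.0]
force: [0.6, 0.8, 0.3]
grip_width: 0.998
grip_force: 0.0
```

Request:
send_rows(targets=[{"offset": [0, 0, 0], "spin": 0}, {"offset": [0, 0, 0], "spin": 0}, {"offset": [0, 0, 0], "spin": 0}, {"offset": [0, 0, 0], "spin": 0}, {"offset": [0, 0, 0], "spin": 0}, {"offset": [0, 0, 0], "spin": 0}, {"offset": [0, 0, 0], "spin": 0}], grip=0, squeeze=35)

```text
time_s: 9.3
eef_pos: [450.1, -70.9, 33.3]
ee_rot: [0.001, 0.022, 1.0, -0.0]
force: [-1.4, 0.6, 7.2]
grip_width: 0.574
grip_force: 35.6
```

Request:
send_rows(targets=[{"offset": [0, 0, 1], "spin": 0}, {"offset": [0, 0, 3], "spin": 0}, {"offset": [0, 0, 5.5], "spin": 0}, {"offset": [0, 0, 8], "spin": 0}, {"offset": [0, 0, 9.5], "spin": 0}, {"offset": [0, 0, 10], "spin": 0}, {"offset": [0, 0, 10], "spin": 0}])

```text
time_s: 9.88
eef_pos: [450.0, -70.8, 133.2]
ee_rot: [0.001, 0.022, 1.0, -0.0]
force: [-0.2, 0.3, -1.5]
grip_width: 0.572
grip_force: 36.8
```

Request:
send_rows(targets=[{"offset": [2, 0.3, 0], "spin": 0}, {"offset": [4.5, 0.6, 0], "spin": 0}, {"offset": [7, 0.9, 0], "spin": 0}, {"offset": [9.5, 1.2, 0], "spin": 0}, {"offset": [12, 1.5, 0], "spin": 0}, {"offset": [13.8, 1.7, 0], "spin": 0}, {"offset": [13.8, 1.7, 0], "spin": 0}, {"offset": [13.8, 1.7, 0], "spin": 0}])

```text
time_s: 10.55
eef_pos: [587.1, -53.4, 130.3]
ee_rot: [-0.002, 0.022, 1.0, 0.0]
force: [-0.3, -0.0, -1.6]
grip_width: 0.576
grip_force: 36.7
```

```bash
python3 look.py 588 -54 200 30;python3 - <<'E'
from h import *
p,W=cloud("side"); cv2.imwrite("pics/c3.png",cv2.resize(p[140:340,250:450,::-1],(600,600),interpolation=3))
m=(np.hypot(W[...,0]-588,W[...,1]+54)<35)&(W[...,2]>70)&(W[...,2]<165)
print(np.percentile(W[m][:,2],[1,50,99]))
E
```

```text
top None
side [579.7 -59.8 199.8 584.8 -55.8  28.9 164. ]
[586.6 -53.6 131.2] [ 0.7  0.2 -1.3]
[100.01185128 133.64882162 164.45535363]
```

View pics/c3.png

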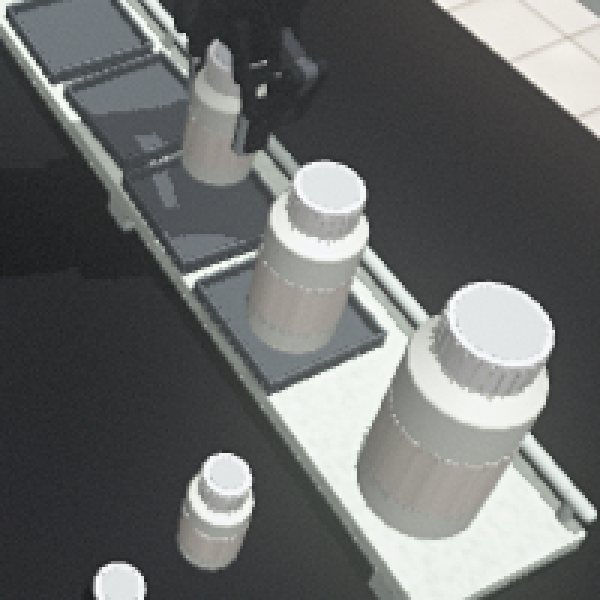

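bottle_250 stands in its tray at crop (300,260), and bottle_125 hangs over tray 3 at (218,130).

Request:
send_rows(targets=[{"offset": [0.05, -0.1, -1.2], "spin": 0}, {"offset": [0.05, -0.1, -2.4], "spin": 0}, {"offset": [0.05, -0.1, -3.6], "spin": 0}, {"offset": [0.05, -0.1, -4.4], "spin": 0}, {"offset": [0.05, -0.1, -4.8], "spin": 0}, {"offset": [0.05, -0.1, -4.8], "spin": 0}])

```text
time_s: 11.2
eef_pos: [587.5, -54.7, 83.2]
ee_rot: [-0.001, 0.022, 1.0, 0.0]
force: [0.8, 0.1, -2.4]
grip_width: 0.575
grip_force: 36.7
```

Request:
send_rows(targets=[{"offset": [0, 0, -0.1], "spin": 0}, {"offset": [0, 0, -0.1], "spin": 0}, {"offset": [0, 0, -0.1], "spin": 0}])

```text
time_s: 11.45
eef_pos: [588.3, -54.8, 83.8]
ee_rot: [0.0, 0.022, 1.0, -0.0]
force: [-0.3, -0.2, -0.9]
grip_width: 0.575
grip_force: 36.7
```

Request:
send_rows(targets=[{"offset": [0, 0, -0.1], "spin": 0}, {"offset": [0, 0, -0.2], "spin": 0}, {"offset": [0, 0, -0.2], "spin": 0}, {"offset": [0, 0, -0.2], "spin": 0}])

```text
time_s: 11.78
eef_pos: [588.2, -54.7, 81.4]
ee_rot: [0.0, 0.022, 1.0, -0.0]
force: [0.6, 0.7, 0.8]
grip_width: 0.574
grip_force: 36.8
```

Request:
send_rows(targets=[{"offset": [0, 0, 0], "spin": 0}, {"offset": [0, 0, 0], "spin": 0}, {"offset": [0, 0, 0], "spin": 0}, {"offset": [0, 0, 0], "spin": 0}], grip=0.85)

```text
time_s: 12.12
eef_pos: [588.1, -54.7, 81.4]
ee_rot: [0.0, 0.022, 1.0, -0.0]
force: [0.1, -0.1, 0.1]
grip_width: 0.847
grip_force: 0.0
```

Request:
send_rows(targets=[{"offset": [0, 0, 1.5], "spin": 0}, {"offset": [0, 0, 3.5], "spin": 0}, {"offset": [0, 0, 6], "spin": 0}, {"offset": [0, 0, 8.5], "spin": 0}, {"offset": [0, 0, 9], "spin": 0}, {"offset": [0, 0, 9], "spin": 0}])

```text
time_s: 12.62
eef_pos: [588.8, -54.9, 173.1]
ee_rot: [0.002, 0.022, 1.0, -0.0]
force: [0.1, -0.3, 0.4]
grip_width: 0.856
grip_force: 0.0
```

Request:
send_rows(targets=[{"offset": [-2.5, 0, 0], "spin": 0}, {"offset": [-5.5, 0, 0], "spin": 0}, {"offset": [-8.5, 0, 0], "spin": 0}, {"offset": [-11, 0, 0], "spin": 0}, {"offset": [-13, -1, 0], "spin": 0}, {"offset": [-13, -4, 0], "spin": 0}, {"offset": [-13, -7, 0], "spin": 0}, {"offset": [-13, -10, 0], "spin": 0}])

```text
time_s: 13.28
eef_pos: [457.3, -155.5, 170.3]
ee_rot: [-0.001, 0.022, 1.0, 0.0]
force: [-0.0, 0.4, 0.8]
grip_width: 0.853
grip_force: 0.0
```

Request:
send_rows(targets=[{"offset": [0, -3, 0], "spin": 0}, {"offset": [0, -6, -1], "spin": 0}, {"offset": [0, -8, -3], "spin": 0}, {"offset": [0, -9.35, -5], "spin": 0}, {"offset": [0, -9.35, -5.5], "spin": 0}, {"offset": [0, -9.35, -5.5], "spin": 0}], grip=0.9)

```text
time_s: 13.78
eef_pos: [457.0, -247.4, 114.1]
ee_rot: [-0.002, 0.022, 1.0, 0.002]
force: [0.2, 1.5, -0.1]
grip_width: 0.899
grip_force: 0.0
```

```bash
python3 look.py 588 -54 147 30; python3 look.py 458 -248 83 25
```

```text
top [587.  -54.7 147.6 587.6 -55.   19.2 212. ]
side None
[ 458.2 -247.4  116.5] [ 0.1  0.1 -0. ]
top [ 456.1 -238.5   82.1  455.9 -239.8    7.5    7. ]
side [ 457.7 -249.4   83.   458.9 -248.4   14.4  223. ]
[ 458.6 -247.5  117.3] [ 0.  -0.1  0.2]
```

Request:
send_rows(targets=[{"offset": [0, -0.1, -2.5], "spin": 0}, {"offset": [0, -0.1, -5], "spin": 0}, {"offset": [0, -0.1, -7.5], "spin": 0}, {"offset": [0, -0.1, -9.2], "spin": 0}, {"offset": [0, -0.1, -10], "spin": 0}, {"offset": [0, -0.1, -10], "spin": 0}, {"offset": [0, -0.1, -10], "spin": 0}])

```text
time_s: 14.57
eef_pos: [458.7, -249.3, 17.3]
ee_rot: [0.001, 0.022, 1.0, -0.0]
force: [0.6, 0.6, 0.7]
grip_width: 0.899
grip_force: 0.0
```

Request:
send_rows(targets=[{"offset": [0, 0, 0], "spin": 0}, {"offset": [0, 0, 0], "spin": 0}, {"offset": [0, 0, 0], "spin": 0}, {"offset": [0, 0, 0], "spin": 0}, {"offset": [0, 0, 0], "spin": 0}, {"offset": [0, 0, 0], "spin": 0}, {"offset": [0, 0, 0], "spin": 0}, {"offset": [0, 0, 0], "spin": 0}], grip=0, squeeze=30)

```text
time_s: 15.23
eef_pos: [458.5, -249.5, 17.3]
ee_rot: [0.001, 0.022, 1.0, -0.0]
force: [-2.2, 0.2, 5.3]
grip_width: 0.45
grip_force: 29.8
```

Request:
send_rows(targets=[{"offset": [0, 0, 1], "spin": 0}, {"offset": [0, 0, 3], "spin": 0}, {"offset": [0, 0, 5.5], "spin": 0}, {"offset": [0, 0, 8], "spin": 0}, {"offset": [0, 0, 9.5], "spin": 0}, {"offset": [0, 0, 10], "spin": 0}, {"offset": [0, 0, 10], "spin": 0}])

```text
time_s: 15.82
eef_pos: [458.5, -249.5, 117.7]
ee_rot: [0.001, 0.022, 1.0, -0.001]
force: [-0.4, 0.0, -1.1]
grip_width: 0.447
grip_force: 30.4
```

Request:
send_rows(targets=[{"offset": [0, 2, 0], "spin": 0}, {"offset": [0, 5, 0], "spin": 0}, {"offset": [0, 8, 0], "spin": 0}, {"offset": [0, 11, 0], "spin": 0}, {"offset": [0, 14, 0], "spin": 0}, {"offset": [0, 17, 0], "spin": 0}, {"offset": [0, 20, 0], "spin": 0}, {"offset": [0, 23, 0], "spin": 0}])

```text
time_s: 16.48
eef_pos: [457.2, -17.6, 115.2]
ee_rot: [-0.001, 0.022, 1.0, 0.0]
force: [0.7, -1.1, -0.4]
grip_width: 0.451
grip_force: 30.4
```

Request:
send_rows(targets=[{"offset": [0, 3, 0], "spin": 0}, {"offset": [1.5, 5.5, 0], "spin": 0}, {"offset": [4, 6.9, 0], "spin": 0}, {"offset": [7, 6.9, 0], "spin": 0}, {"offset": [10, 6.9, 0], "spin": 0}, {"offset": [12.5, 6.9, 0], "spin": 0}, {"offset": [14.3, 6.9, 0], "spin": 0}, {"offset": [14.3, 6.9, 0], "spin": 0}])

```text
time_s: 17.15
eef_pos: [602.8, 49.6, 114.4]
ee_rot: [-0.0, 0.022, 1.0, 0.0]
force: [0.1, 0.3, -1.6]
grip_width: 0.45
grip_force: 30.5
```

Run:
```python
from h import *
p,W=cloud("side"); cv2.imwrite("pics/c4.png",cv2.resize(p[120:320,220:420,::-1],(600,600),interpolation=3))
m=(np.hypot(W[...,0]-601,W[...,1]-50)<30)&(W[...,2]>70)&(W[...,2]<165)
print(np.percentile(W[m][:,2],[1,50,99]),ctrl.sense()['eef_pos'])
```

```text
[100.12286737 136.82702642 164.67201743] [601.23622427  49.77067102 114.33690882]
```

View pics/c4.png

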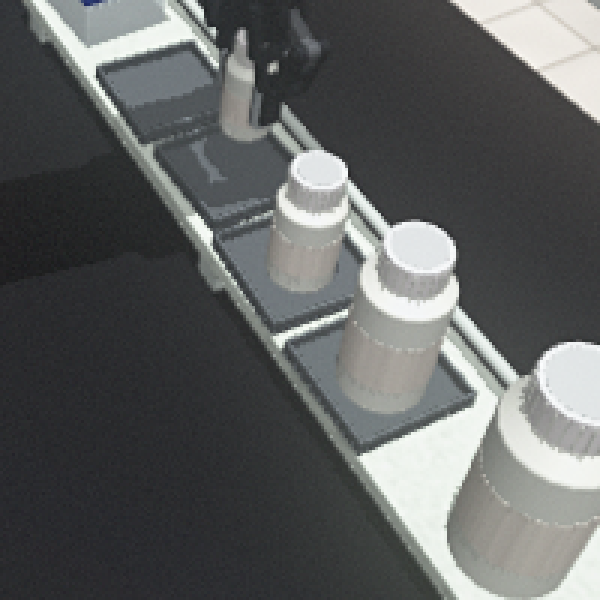

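bottle_125 (crop (308,220)) and bottle_250 (400,310) stand in their trays, and bottle_60 hangs over tray 2 at (240,90).

Request:
send_rows(targets=[{"offset": [0, 0.05, -1.2], "spin": 0}, {"offset": [0, 0.05, -2.4], "spin": 0}, {"offset": [0, 0.05, -3.6], "spin": 0}, {"offset": [0, 0.05, -4.4], "spin": 0}, {"offset": [0, 0.05, -4.8], "spin": 0}, {"offset": [0, 0.05, -4.8], "spin": 0}, {"offset": [0, 0.05, -4.8], "spin": 0}])

```text
time_s: 17.78
eef_pos: [601.1, 50.3, 68.4]
ee_rot: [0.0, 0.022, 1.0, -0.0]
force: [0.5, -0.3, -0.4]
grip_width: 0.448
grip_force: 30.5
```

Request:
send_rows(targets=[{"offset": [0, 0, -0.1], "spin": 0}, {"offset": [0, 0, -0.1], "spin": 0}, {"offset": [0, 0, -0.1], "spin": 0}])

```text
time_s: 18.03
eef_pos: [601.3, 50.3, 67.7]
ee_rot: [0.0, 0.022, 1.0, -0.0]
force: [-0.8, -0.4, -0.7]
grip_width: 0.449
grip_force: 30.5
```

Request:
send_rows(targets=[{"offset": [0, 0, -0.1], "spin": 0}, {"offset": [0, 0, -0.2], "spin": 0}, {"offset": [0, 0, -0.2], "spin": 0}, {"offset": [0, 0, -0.2], "spin": 0}])

```text
time_s: 18.37
eef_pos: [601.2, 50.3, 65.3]
ee_rot: [0.0, 0.022, 1.0, -0.0]
force: [-0.9, 0.5, -0.8]
grip_width: 0.451
grip_force: 30.5
```

Request:
send_rows(targets=[{"offset": [0, 0, -0.1], "spin": 0}, {"offset": [0, 0, -0.1], "spin": 0}, {"offset": [0, 0, -0.1], "spin": 0}])

```text
time_s: 18.62
eef_pos: [601.2, 50.3, 65.3]
ee_rot: [0.0, 0.022, 1.0, -0.0]
force: [-3.8, 0.7, 8.7]
grip_width: 0.449
grip_force: 31.1
```

Request:
send_rows(targets=[{"offset": [0, 0, 0.1], "spin": 0}, {"offset": [0, 0, 0.1], "spin": 0}, {"offset": [0, 0, 0.1], "spin": 0}, {"offset": [0, 0, 0.1], "spin": 0}], grip=0.72)

```text
time_s: 18.95
eef_pos: [601.1, 50.3, 65.1]
ee_rot: [-0.0, 0.022, 1.0, 0.0]
force: [0.1, -0.8, -0.3]
grip_width: 0.715
grip_force: 0.0
```

Request:
send_rows(targets=[{"offset": [0, 0, 1.5], "spin": 0}, {"offset": [0, 0, 3.5], "spin": 0}, {"offset": [0, 0, 6], "spin": 0}, {"offset": [0, 0, 8.5], "spin": 0}, {"offset": [0, 0, 9.5], "spin": 0}, {"offset": [0, 0, 9.5], "spin": 0}])

```text
time_s: 19.45
eef_pos: [602.1, 50.2, 162.4]
ee_rot: [0.002, 0.022, 1.0, -0.0]
force: [0.5, 0.3, 0.0]
grip_width: 0.722
grip_force: 0.0
```

Request:
send_rows(targets=[{"offset": [-2.5, 0, 0], "spin": 0}, {"offset": [-5.5, 0, 0], "spin": 0}, {"offset": [-8.5, 0, 0], "spin": 0}, {"offset": [-11.5, 0, 0], "spin": 0}, {"offset": [-14.5, 1, 0], "spin": 0}, {"offset": [-16.5, 4, 0], "spin": 0}, {"offset": [-17.4, 7, 0], "spin": 0}, {"offset": [-17.4, 10, 0], "spin": 0}])

```text
time_s: 20.12
eef_pos: [424.7, 151.2, 159.0]
ee_rot: [-0.001, 0.022, 1.0, -0.0]
force: [0.1, -1.3, 0.7]
grip_width: 0.719
grip_force: 0.0
```

Request:
send_rows(targets=[{"offset": [0, 3, 0], "spin": 0}, {"offset": [0, 6, -1], "spin": 0}, {"offset": [0, 9, -3], "spin": 0}, {"offset": [0, 11, -5], "spin": 0}, {"offset": [0, 11.7, -6], "spin": 0}, {"offset": [0, 11.7, -6], "spin": 0}, {"offset": [0, 11.7, -6], "spin": 0}], grip=0.85)

```text
time_s: 20.7
eef_pos: [426.8, 266.6, 99.7]
ee_rot: [-0.001, 0.022, 1.0, -0.0]
force: [1.2, -1.1, -0.3]
grip_width: 0.852
grip_force: 0.0
```

```bash
python3 look.py 601 50 131 30; python3 look.py 427.5 267.5 63 25
```

```text
top [600.4  49.6 131.1 601.4  50.   14.8 120. ]
side [599.9  48.3 130.9 602.3  49.9  15.5 119. ]
[427.6 266.4 101. ] [0.6 0.1 0.2]
top None
side [426.9 264.7  63.2 428.  266.9  14.2  90. ]
[427.8 266.5 101.2] [1.3 1.  0.8]
```

bottle_60 is centred in tray 2. Last is bottle_30.

Request:
send_rows(targets=[{"offset": [0, 0.05, -2.5], "spin": 0}, {"offset": [0, 0.05, -5], "spin": 0}, {"offset": [0, 0.05, -7], "spin": 0}, {"offset": [0, 0.05, -8.5], "spin": 0}, {"offset": [0, 0.05, -9], "spin": 0}, {"offset": [0, 0.05, -9], "spin": 0}, {"offset": [0, 0.05, -9], "spin": 0}])

```text
time_s: 21.48
eef_pos: [427.8, 267.7, 11.3]
ee_rot: [0.001, 0.022, 1.0, 0.0]
force: [-0.2, -0.8, 0.9]
grip_width: 0.85
grip_force: 0.0
```

Request:
send_rows(targets=[{"offset": [0, 0, 0], "spin": 0}, {"offset": [0, 0, 0], "spin": 0}, {"offset": [0, 0, 0], "spin": 0}, {"offset": [0, 0, 0], "spin": 0}, {"offset": [0, 0, 0], "spin": 0}, {"offset": [0, 0, 0], "spin": 0}, {"offset": [0, 0, 0], "spin": 0}, {"offset": [0, 0, 0], "spin": 0}], grip=0, squeeze=25)

```text
time_s: 22.15
eef_pos: [427.4, 267.9, 11.1]
ee_rot: [0.001, 0.022, 1.0, 0.0]
force: [-1.5, -1.4, 6.6]
grip_width: 0.376
grip_force: 24.8
```

Request:
send_rows(targets=[{"offset": [0, 0, 1], "spin": 0}, {"offset": [0, 0, 3], "spin": 0}, {"offset": [0, 0, 5.5], "spin": 0}, {"offset": [0, 0, 8], "spin": 0}, {"offset": [0, 0, 9.5], "spin": 0}, {"offset": [0, 0, 10], "spin": 0}, {"offset": [0, 0, 10], "spin": 0}])

```text
time_s: 22.73
eef_pos: [427.5, 268.0, 111.6]
ee_rot: [0.001, 0.022, 1.0, 0.0]
force: [-0.2, -2.1, -0.4]
grip_width: 0.381
grip_force: 25.1
```

Request:
send_rows(targets=[{"offset": [0, -2, 0], "spin": 0}, {"offset": [0, -5, 0], "spin": 0}, {"offset": [1, -8, 0], "spin": 0}, {"offset": [3, -10, 0], "spin": 0}, {"offset": [5, -11.2, 0], "spin": 0}, {"offset": [8, -11.2, 0], "spin": 0}, {"offset": [11, -11.2, 0], "spin": 0}, {"offset": [14, -11.2, 0], "spin": 0}])

```text
time_s: 23.4
eef_pos: [567.8, 155.3, 108.8]
ee_rot: [-0.001, 0.022, 1.0, -0.0]
force: [0.4, 0.3, -1.0]
grip_width: 0.376
grip_force: 25.2
```

Request:
send_rows(targets=[{"offset": [2, 0, 0], "spin": 0}, {"offset": [3.6, 0, 0], "spin": 0}, {"offset": [3.6, 0, 0], "spin": 0}, {"offset": [3.6, 0, 0], "spin": 0}, {"offset": [3.6, 0, 0], "spin": 0}])

```text
time_s: 23.82
eef_pos: [602.0, 155.9, 109.3]
ee_rot: [-0.001, 0.022, 1.0, -0.0]
force: [-0.9, 0.7, -0.5]
grip_width: 0.377
grip_force: 25.2
```

Run:
```python
from h import *
p,W=cloud("side"); cv2.imwrite("pics/c5.png",cv2.resize(p[80:280,220:420,::-1],(600,600),interpolation=3))
print(ctrl.sense()['eef_pos'])
```

```text
[602.01768791 155.96377799 109.74779681]
```

View pics/c5.png

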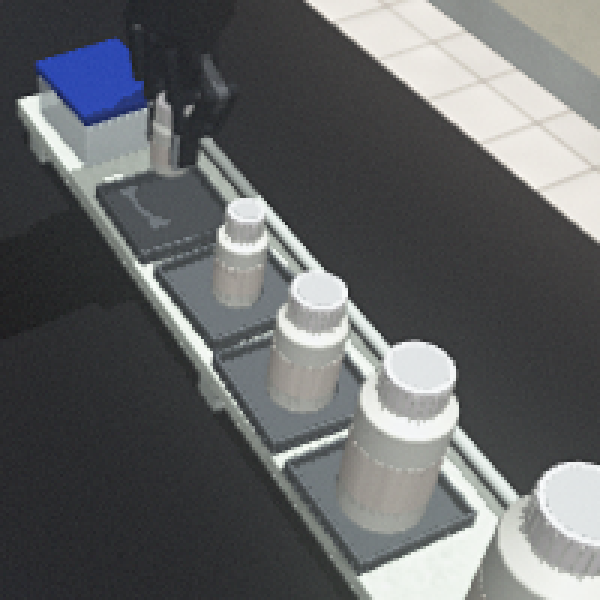

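The three placed bottles stand in a row at crop (240,250), (308,340) and (400,435), and bottle_30 hangs over tray 1 at (163,135).

Request:
send_rows(targets=[{"offset": [0.1, -0.1, -1.2], "spin": 0}, {"offset": [0.1, -0.1, -2.4], "spin": 0}, {"offset": [0.1, -0.1, -3.6], "spin": 0}, {"offset": [0.1, -0.1, -4.4], "spin": 0}, {"offset": [0.1, -0.1, -4.8], "spin": 0}, {"offset": [0.1, -0.1, -4.9], "spin": 0}, {"offset": [0.1, -0.1, -4.9], "spin": 0}])

```text
time_s: 24.45
eef_pos: [604.1, 154.8, 61.1]
ee_rot: [-0.0, 0.022, 1.0, -0.0]
force: [0.0, -0.5, -1.0]
grip_width: 0.375
grip_force: 25.2
```

Request:
send_rows(targets=[{"offset": [0, 0, -0.1], "spin": 0}, {"offset": [0, 0, -0.1], "spin": 0}, {"offset": [0, 0, -0.1], "spin": 0}])

```text
time_s: 24.7
eef_pos: [604.3, 154.8, 60.7]
ee_rot: [0.0, 0.022, 1.0, 0.0]
force: [1.3, -1.3, 0.1]
grip_width: 0.375
grip_force: 25.2
```

Request:
send_rows(targets=[{"offset": [0, 0, -0.1], "spin": 0}, {"offset": [0, 0, -0.1], "spin": 0}, {"offset": [0, 0, -0.1], "spin": 0}])

```text
time_s: 24.95
eef_pos: [604.1, 154.8, 59.3]
ee_rot: [0.0, 0.022, 1.0, -0.0]
force: [1.1, 0.0, 0.1]
grip_width: 0.377
grip_force: 25.2
```

Request:
send_rows(targets=[{"offset": [0, 0, -0.05], "spin": 0}, {"offset": [0, 0, -0.05], "spin": 0}, {"offset": [0, 0, -0.05], "spin": 0}])

```text
time_s: 25.2
eef_pos: [604.2, 154.8, 59.1]
ee_rot: [0.0, 0.022, 1.0, -0.0]
force: [-1.3, -0.3, 4.5]
grip_width: 0.378
grip_force: 25.4
```

Request:
send_rows(targets=[{"offset": [0, 0, 0], "spin": 0}, {"offset": [0, 0, 0], "spin": 0}, {"offset": [0, 0, 0], "spin": 0}, {"offset": [0, 0, 0], "spin": 0}], grip=0.58)

```text
time_s: 25.53
eef_pos: [604.1, 154.8, 58.6]
ee_rot: [-0.0, 0.022, 1.0, -0.0]
force: [0.6, 0.2, 0.1]
grip_width: 0.583
grip_force: 0.0
```

Request:
send_rows(targets=[{"offset": [0, 0, 1.5], "spin": 0}, {"offset": [0, 0, 3.5], "spin": 0}, {"offset": [0, 0, 6], "spin": 0}, {"offset": [0, 0, 8.5], "spin": 0}, {"offset": [0, 0, 11], "spin": 0}, {"offset": [-2, 0, 12], "spin": 0}, {"offset": [-5, 0, 12], "spin": 0}, {"offset": [-8, 0, 12], "spin": 0}])

```text
time_s: 26.2
eef_pos: [523.4, 154.7, 179.2]
ee_rot: [0.001, 0.022, 1.0, 0.0]
force: [0.7, -0.5, -0.4]
grip_width: 0.581
grip_force: 0.0
```

Request:
send_rows(targets=[{"offset": [-3, 0, 0], "spin": 0}, {"offset": [-6, 0, 0], "spin": 0}, {"offset": [-9, 0, 0], "spin": 0}, {"offset": [-12, 0, 0], "spin": 0}, {"offset": [-12, 0, 0], "spin": 0}, {"offset": [-12, 0, 0], "spin": 0}, {"offset": [-12, 0, 0], "spin": 0}])

```text
time_s: 26.78
eef_pos: [404.9, 154.8, 179.2]
ee_rot: [0.001, 0.022, 1.0, 0.0]
force: [0.0, -0.4, 0.2]
grip_width: 0.579
grip_force: 0.0
```

```bash
for a in "604 155 111" "601 50 131" "588 -54 147" "580 -159 178" "572 -295 210"; do python3 look.py $a 30; done
python3 - <<'E'
from h import *
p,W=cloud("side"); cv2.imwrite("pics/end.png",cv2.resize(p[:,:,::-1],(800,600),interpolation=3))
p,W=cloud("top");print(disc(W,(609,282),102,70))
E
```

```text
top [603.1 153.3 111.6 603.3 153.4  14.4 112. ]
side [602.8 152.  110.6 604.3 154.7  16.1 102. ]
[405.  154.7 178.8] [ 0.2  1.  -0.7]
top [600.6  49.6 131.3 601.5  49.6  14.6 118. ]
side [600.3  47.7 130.8 602.6  49.9  15.5 121. ]
[404.7 154.7 178.6] [-0.9 -0.9 -0.1]
top [587.1 -54.7 147.6 587.6 -55.1  19.1 214. ]
side [586.3 -56.8 147.1 589.9 -55.4  21.2 251. ]
[404.5 154.7 178.6] [-0.2  0.6 -0.1]
top [ 578.4 -159.4  178.7  579.3 -159.6   22.2  294. ]
side [ 578.  -161.9  178.2  579.9 -160.    21.9  402. ]
[404.3 154.8 178.7] [-0.5 -0.5 -0.1]
top [ 571.5 -292.3  210.7  572.4 -293.6   27.   486. ]
side [ 570.9 -295.1  210.3  573.2 -293.4   27.6  884. ]
[404.2 154.8 178.7] [-0.4 -0.8 -0.8]
[ 609.2  282.2  102.4  609.3  282.5   60.6 1343. ]
```

View pics/end.png

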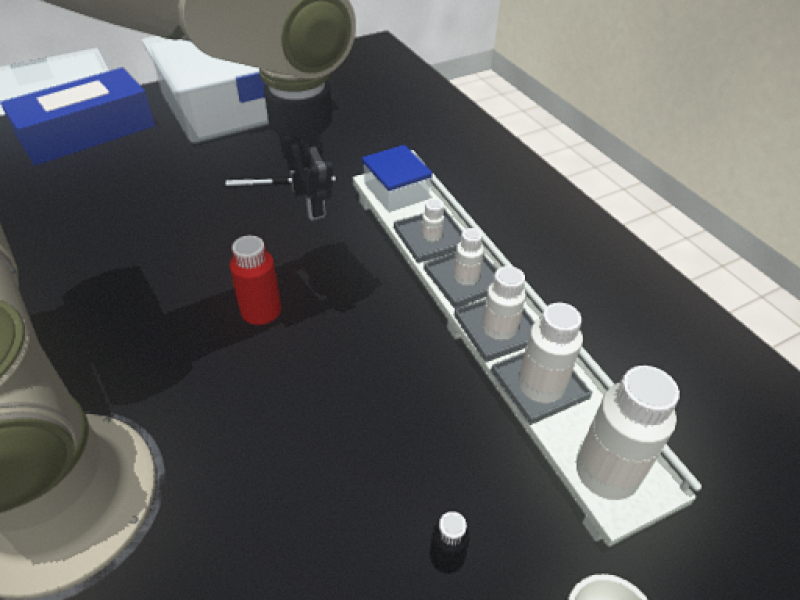

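All four bottles stand upright in their trays, from (432,225) down to (550,355), stepping down from the big bottle at (628,430). The big bottle, the box and the look-alikes have not moved.

```bash
python3 -c "
from rig import ctrl
print(ctrl.finish_job())"
```

```text
the job is handed in; nothing more can be done
None
```

The job is handed in: the 250, 125, 60 and 30 bottles stand upright in trays 4, 3, 2 and 1, stepping down from the big bottle, each within about 2 mm of its tray's centre, with the big bottle and the box where they were.

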